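# Pot under the sauce tap, tap opened to the mark

## Robot

A 7-joint arm with a two-finger parallel gripper is mounted at the origin on the work surface. World frame = base frame: x ahead of the robot, y to its left, z up, the work surface at z = 0. Lengths are in m, angles in rad, forces in N, time in s.
With the tool pointing down it reaches from about 0.425 to 0.875 m from the base axis. Payload 4.7 kg.
Tool frame: the origin (TCP) lies at the very end of the fingers, on their centre line; the grasp point (between the pads) lies 19 mm behind it; x points along the fingers, y is the direction in which the jaws open and shut, and the axes are right-handed (so a half turn about x gives the same grasp; the last joint's range is limited). The gripper opens to 85 mm and grips with 20 to 120 N. Pads are 22 mm wide; open, the fingers measure 114 mm over their backs; the gripper's body (76 mm by 85 mm) begins 54 mm behind the grasp point. The pads swing forward as they close: fully open they stand 13 mm farther back than shut.
Start: joints at [-1.219, 0.321, -0.07, 1.45, 0.023, 1.371, -0.057], TCP at [0.215, 0.613, 0.231] pointing down, gripper open.
Joint ranges: [-2.86, 2.86], [-0.3, 2.09], [-1.38, 1.24], [0.06, 2.45], [-1.56, 4.7], [0.09, 2.05], [-2.69, 2.69]. Speed limits (rad/s): [2.57, 2.57, 3.14, 3.14, 3.14, 3.14, 3.14].

## Interface

Orientations are given as a rotation vector (axis times angle).
In Python, from cell import env, vision gives the robot as it stands.
- The arm moves only by the tool play_rows, never from a script. Its argument "steps" is a list of rows, each an object with "delta_rot": the turn, a rotation vector about the world's x, y, z in rad, a list of three; "translation": the shift along the world's x, y, z in m, a list of three; "jaw": the opening, from 0 (shut) to 1 (fully open). A call has exactly 8 rows; each row is the pose to reach, as a shift and turn from the pose commanded when the call began; what a row does not reach only later rows make up. A row lasts 1/10 s, in which the tool goes at most 50 mm and 8.59 degrees, less where a joint would pass 70% of its speed; a pose out of reach is approached as far as the arm can. A call with a gripper value outside its range is refused whole. The fingers move at their own pace and stop on an object; "force" is the grip in N (left out, the last holds). Time passes only in rows, so rows that repeat a pose let the fingers close, or fill a call up. It gives the time, the measured TCP pose, the force and the opening at its end, in the units of the state.
- env.get_state(): the state, without advancing time (a new reading comes with each control period).
- vision.read_camera(name): name is "scene" or "side" or "wrist"; returns (picture, depth): 420x560x3 uint8, blue, green, red; 420x560 float32, m along the optical axis (not along the pixel's ray), 0 where there is no reading.
- vision.get_calibration(name): a dict with "mtx" (3x3 intrinsics, pixels), "k1" (the pictures are not rectified: a ray, as slopes to the right and down, at radius r is drawn at 1 + k1 r^2 times it, then the intrinsics apply), "xyz" and "rotation" of the camera in the world. Camera axes: x right, y down, z forward; pixel columns grow to the right and rows downward; lengths in m; the calibration is good to about 2 mm. A picture is of the moment at which its call begins: read the wrist's pose just before it. get_calibration takes no time and is no camera call; for the wrist camera it gives the pose at the moment of the call.
- env.close_job(): hands the job in, once; it reports no verdict.
Trained networks look in the newest picture that a camera, given by its name, has taken for a name from the list of things; names that differ only in an ending like _2 or _b are one class to them, and where a whole thing is asked for, a point or a joint stands for the part that bears it (a point fixed in the world has none). Each returns a list of dicts, best first, with "conf" (0 to 1); they miss things now and then, are a little off and sometimes report something else, mostly with a low value. They report only what shows in the picture. A call takes as long as a camera call. They do not tell look-alikes from the thing itself.
- vision.spot_in(camera, label): "xy" ([column, row] in pixels, amid what is visible of it).
- vision.pinpoint(camera, label): "xy" ([column, row] in pixels: a listed point, or the origin of a listed thing).
The state is a dict: "clock": time; "qpos": joint angles; "joint_velocities": joint speeds; "effort": joint torques, N m; "tcp_pos": TCP position; "tcp_rot": TCP orientation; "contact_force": force on the tool from outside, world axes, zero at the start; "torque": the same for the moment, N m; "grip_width": finger opening in m.
Only numpy, scipy, OpenCV 4.12 (cv2) and the standard library are available. Lean on these libraries where they do the work, as an engineer would, in place of code of your own. Each camera call takes 0.05 s, during which the arm holds its last target.

## Task

Take the small steel pot out of its slotted rack, stand it upright on the drip tray centred under the spout of the sauce dispenser, and let go of it. Only then open the tap: turn its black handle counter-clockwise until the red pointer stands right over the yellow tab on the dial, and let go. Leave the other things on the counter where they are.

Things in the scene. Friction and masses are not known exactly. Their poses are not given: they have to be found in the camera images.
- pot: Open steel pot: round body 58 mm outside diameter, 60 mm high, wall 3 mm, 120 to 195 g. Origin: centre of its underside, z up through the mouth. A black flat handle, 14 mm wide (along y), 12 mm tall, runs level along pot +x from 27 to 131 mm from the axis, its mid-height 46 mm above the underside. Stable when set down. Starts standing in the rack.
- pot_handle (a point): Mid-section point of the pot handle, 108 mm from the pot's axis (pot x = 108 mm), 46 mm above the pot's underside; axes as the pot's. Gripped from above about here, the gripper stays clear of the tap when the pot is under the spout.
- rack: Blue fixed rack; origin on the counter under the pot's axis at the start, x along its slot. The pot stands on its 6 mm base; the handle lies in a 22 mm slot between two walls, 8 mm thick, 72 mm high, from x 42 to 138 mm. Fingers do not fit beside the handle there: take the pot by its round body and lift it 30 mm or more to clear the walls.
- dispenser: Fixed stainless dispenser. Origin on the counter straight below the spout; x points to the cabinet, open counter is on the -x side. Cabinet: x 77 to 283 mm, y +-118 mm, 212 mm high; two bottles on top at x = 200 mm, up to 356 mm. Tap: vertical body, radius 16 mm, on the origin's axis, nozzle end 115 mm up; white dial on it, radius 42 mm, top face 188 mm up.
- tray_seat (a point): Point on the drip tray's floor straight below the spout, 8 mm above the counter: where the centre of the pot's underside belongs. Axes as the dispenser's. Tray: x -60 to 80 mm, y +-60 mm; a lip 4 mm wide, 16 mm above the counter, on all sides but the cabinet's. Lift the pot over the lip; the tap overhangs, so it comes in from the side, held by its handle.
- valve (a joint): Opening of the tap, rad: 0 = closed (the start), grows counter-clockwise seen from above, up to a stop at 1.75. Stays where it is left; turning takes about 0.1 N m. At 0 the red pointer end points along the dispenser's +y, at pi/2 along its -x.
- tab (a joint): Where the yellow tab stands on the dial, rad, on the same scale as the tap: the opening to be set. Drawn for each run between 0.75 and 1.45; it cannot be moved by the robot.
- valve_grip (a point): Point on the tap's vertical turning axis, 214 mm above the counter, inside the handle: a level bar 12 mm thick, 70 mm long, reaching 34 mm from the axis on the black end and 36 mm on the red pointer end, from 195 to 225 mm above the counter (dial 7 mm below). Axes turn with it: y points along the bar to the red end.
- pointer_tip (a point): Tip of the handle's red pointer end, 36 mm from the turning axis, 225 mm above the counter.
- tab_tip (a point): Point straight above the yellow tab, 36 mm from the tap's axis, 225 mm above the counter: where the pointer tip must come. The tab itself, 7 mm wide, lies on the dial and sticks out to 51 mm from the axis.
- jar: Amber glass jar with red lid, 48 across, 75 high, near the drip tray. Bystander, to be left alone (sizes mm); origin at the centre of its underside.
- shaker: Aluminium shaker, 42 across, 80 high, beside the rack. Bystander, to be left alone (sizes mm); origin at the centre of its underside.
- squeeze_bottle: White squeeze bottle with nozzle, 56 across, 160 high. Bystander, to be left alone (sizes mm); origin at the centre of its underside.
- bowl: White bowl, 90 across, 40 high. Bystander, to be left alone (sizes mm); origin at the centre of its underside.
- mug: Blue mug, 76 across, 85 high. Bystander, to be left alone (sizes mm); origin at the centre of its underside.
There are look-alikes about, which are no part of the job. Leave any green look-alike of the pot alone.

How it is judged:
By the outcome, as a careful person would: the job done as asked, in the order asked, and still so for the second after the job is handed in, with the robot touching nothing.
It also fails if it takes over 72 s, if anything falls off the work surface, if the arm or the gripper's body presses on something with over 40 N, if the wrist force passes 120 N, or if a joint passes its speed limit or range.

## Working session

There is one attempt and no reset: what is moved stays moved. The work goes in short steps, Python scripts to look and compute and a tool call to move; the robot and the scene stay as the last step left them, time stands still between calls to the robot, and variables do not carry over. Pictures are saved under pics/ and viewed, and the job is handed in when it is done.

Besides the shell and the picture viewer there is one more tool, called after "Emit:" as a command line: name --argument value ..., lists and objects as JSON in quotes. play_rows: Moves the arm, as the interface text tells. Its arguments: {"type":"object","properties":{"steps":{"type":"array","items":{"type":"object","properties":{"delta_rot":{"type":"array","items":{"type":"number"}},"translation":{"type":"array","items":{"type":"number"}},"jaw":{"type":"number"}}}},"force":{"type":"number"}},"required":["steps"]}

```bash
ls -la; mkdir -p pics; cat > h.py <<'E'
import numpy as np, cv2
from cell import env, vision
from scipy.spatial.transform import Rotation as R
def cal(name):
    c=vision.get_calibration(name); r=np.array(c['rotation'],float)
    M=r if r.shape==(3,3) else R.from_rotvec(r).as_matrix()
    return np.array(c['mtx']),c['k1'],np.array(c['xyz']),M
def ray(name,xy,c=None):
    K,k1,p,M=c or cal(name)
    d=np.array([(xy[0]-K[0,2])/K[0,0],(xy[1]-K[1,2])/K[1,1]])
    u=d.copy()
    for _ in range(20): u=d/(1+k1*(u@u))
    return p,M@np.array([u[0],u[1],1.0])
def at_z(name,xy,z,c=None):
    p,d=ray(name,xy,c); return p+d*(z-p[2])/d[2]
def at_depth(name,xy,dep,c=None):
    p,d=ray(name,xy,c); return p+d*dep
def proj(name,X,c=None):
    K,k1,p,M=c or cal(name)
    v=M.T@(np.array(X)-p); u=v[:2]/v[2]; u=u*(1+k1*(u@u))
    return np.array([K[0,0]*u[0]+K[0,2],K[1,1]*u[1]+K[1,2]])
E
python3 - <<'E'
from h import *
print(env.get_state())
for n in ['scene','side','wrist']:
    c=vision.get_calibration(n); print(n,c)
    im,d=vision.read_camera(n); cv2.imwrite(f'pics/a_{n}.png',im); np.save(f'pics/a_{n}.npy',d)
    for l in ['pot','pot_handle','rack','dispenser','tray_seat','valve_grip','pointer_tip','tab_tip','jar','shaker']:
        print(l,[(np.round(x['xy'],1).tolist(),round(x['conf'],2)) for x in vision.pinpoint(n,l)][:3])
    
E
```

```text
total 12
drwxr-xr-x  3 agent agent 4096 Dec  7 16:13 .
drwxr-xr-x 23 root  root  4096 Dec  7 16:12 ..
drwxr-xr-x  2 agent agent 4096 Dec  7 16:13 pics
{'clock': 0.0, 'qpos': array([-1.21893477,  0.3218332 , -0.07008964,  1.45170055,  0.02260038,
        1.37077684, -0.0568496 ]), 'joint_velocities': array([-0.00066955, -0.00201426, -0.00083956,  0.00083076, -0.00010818,
       -0.00061752, -0.00128424]), 'effort': array([ 2.52927339e-04, -4.93575919e+01, -3.82241495e-01, -3.14340913e+01,
        1.29047030e-02,  1.09917441e-02, -1.09979686e-05]), 'tcp_pos': array([0.21525813, 0.61274661, 0.23020407]), 'tcp_rot': array([ 0.26347814,  1.5547334 , -0.26650165]), 'contact_force': array([-0.77499333,  0.92384053, -0.04081031]), 'torque': array([-0.00700078,  0.06323279, -0.012907  ]), 'grip_width': 0.08547248233282331}
scene {'mtx': array([[427.61104175,   0.        , 278.48456372],
       [  0.        , 427.61104175, 211.76511733],
       [  0.        ,   0.        ,   1.        ]]), 'k1': -0.11029936902946445, 'xyz': array([ 1.10246824, -0.55811551,  1.01359142]), 'rotation': array([-2.
[... 1014 characters left out ...]
[284.8, 301.1], 0.97), ([278.8, 151.6], 0.54)]
dispenser [([289.3, 211.9], 0.82)]
tray_seat [([288.5, 208.7], 0.86)]
valve_grip [([289.9, 151.4], 0.52)]
pointer_tip [([277.6, 154.5], 0.79)]
tab_tip [([280.6, 297.4], 0.75)]
jar [([327.5, 204.8], 0.9)]
shaker [([242.0, 331.7], 0.82)]
wrist {'mtx': array([[375.26344421,   0.        , 287.4652556 ],
       [  0.        , 375.26344421, 206.84140539],
       [  0.        ,   0.        ,   1.        ]]), 'k1': -0.08712595002385556, 'xyz': array([0.14131358, 0.64024218, 0.37490881]), 'rotation': array([2.34591813, 1.66331458, 0.25991435])}
pot []
pot_handle []
rack []
dispenser []
tray_seat []
valve_grip []
pointer_tip []
tab_tip []
jar []
shaker []
```

View pics/a_scene.png

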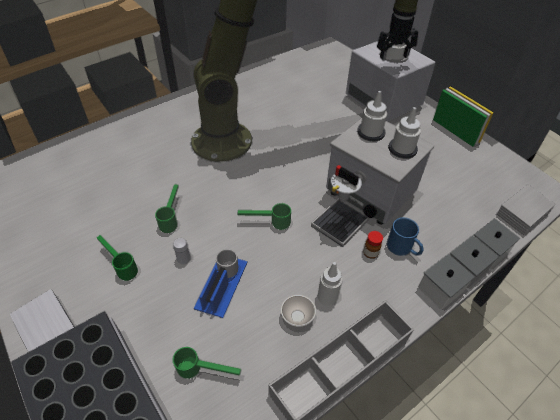

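View pics/a_side.png

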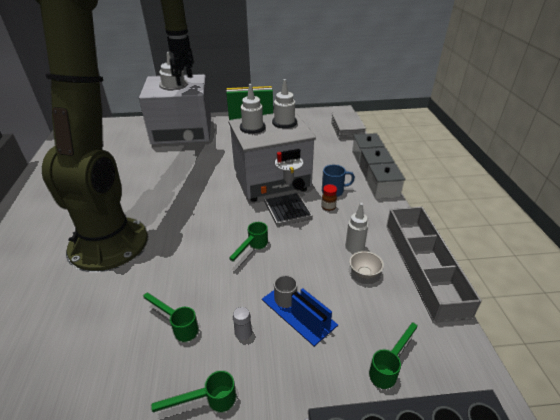

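The scene picture shows four green pots at (281,216), (167,218), (124,266) and (187,362). The grey shaker is at (181,250). The steel pot in the blue rack, which is my target, is at (228,262), or (286,290) in the side view. The tap is at (345,180). I'll check this choice in a close crop.

```bash
python3 - <<'E'
from h import *
a=cv2.imread('pics/a_scene.png'); b=cv2.imread('pics/a_side.png')
def crop(im,x,y,w,h,s): return cv2.resize(im[y:y+h,x:x+w],None,fx=s,fy=s,interpolation=cv2.INTER_CUBIC)
t=np.hstack([crop(a,180,235,90,90,4),crop(b,250,265,90,90,4)])
u=np.hstack([crop(a,310,150,90,60,4),crop(b,245,135,90,60,4)])
cv2.imwrite('pics/b.png',np.vstack([t,u]))
for n,im in (('scene',a),('side',b)):
    d=np.load(f'pics/a_{n}.npy'); c=cal(n)
    hsv=cv2.cvtColor(im,cv2.COLOR_BGR2HSV)
    m=(hsv[...,0]>105)&(hsv[...,0]<128)&(hsv[...,1]>150)&(hsv[...,2]>40)&(d>0)
    ys,xs=np.where(m)
    P=np.array([at_depth(n,(x,y),d[y,x],c) for x,y in zip(xs,ys)])
    k=(P[:,2]<.1); P=P[k]
    print(n,len(P),np.median(P,0),P.min(0),P.max(0))
    top=P[(P[:,2]>.064)]; print('top',len(top),top.mean(0))
    for Q in(P[P[:,2]<.02],top):
      r=cv2.minAreaRect((Q[:,:2]*1000).astype(np.float32)); print(r, cv2.boxPoints(r).tolist())
  # network points
pts={}
S={'scene':{'rack':(227.4,267.7),'tray_seat':(337.2,221.7)},'side':{'rack':(284.8,301.1),'tray_seat':(288.5,208.7)}}
for n in S:
  print(n,at_z(n,S[n]['rack'],0),at_z(n,S[n]['tray_seat'],.008))
E
```

```text
scene 777 [ 0.55412887 -0.33135613  0.00671045] [ 4.62599531e-01 -4.09305055e-01 -3.24804590e-04] [0.75068894 0.21630927 0.07639836]
top 184 [ 0.5504575  -0.34538669  0.07108239]
((576.058837890625, -121.8477783203125), (576.587646484375, 159.51866149902344), 79.32919311523438) [[444.29656982421875, -390.38751220703125], [601.0567016601562, -419.9249267578125], [707.8211059570312, 146.69195556640625], [551.0609741210938, 176.2293701171875]]
((548.7976684570312, -345.2806091308594), (36.602386474609375, 94.2764663696289), 35.984092712402344) [[506.2921142578125, -317.8903503417969], [561.685302734375, -394.1769714355469], [591.30322265625, -372.6708679199219], [535.9100341796875, -296.3842468261719]]
side 1858 [ 0.53659342 -0.35282137  0.0233533 ] [ 0.43635386 -0.41232394  0.00061213] [0.77209292 0.22264735 0.08489263]
top 373 [ 0.56639375 -0.28577437  0.07071354]
((648.3679809570312, -137.89755249023438), (569.07568359375, 197.14691162109375), 54.73448181152344) [[403.60162353515625, -313.30548095703125], [564.5691528320312, -427.1314697265625], [893.1343383789062, 37.5103759765625], [732.1668090820312, 151.33636474609375]]
((633.6240844726562, -84.4832763671875), (635.697021484375, 95.29580688476562), 71.6885757446289) [[488.5267333984375, -371.2667541503906], [578.9970703125, -401.2069396972656], [778.721435546875, 202.30020141601562], [688.2510986328125, 232.24038696289062]]
scene [ 0.48595392 -0.26984894  0.        ] [0.5417579  0.08995064 0.008     ]
side [ 0.49375197 -0.27584413  0.        ] [0.54864608 0.09124494 0.008     ]
```

View pics/b.png

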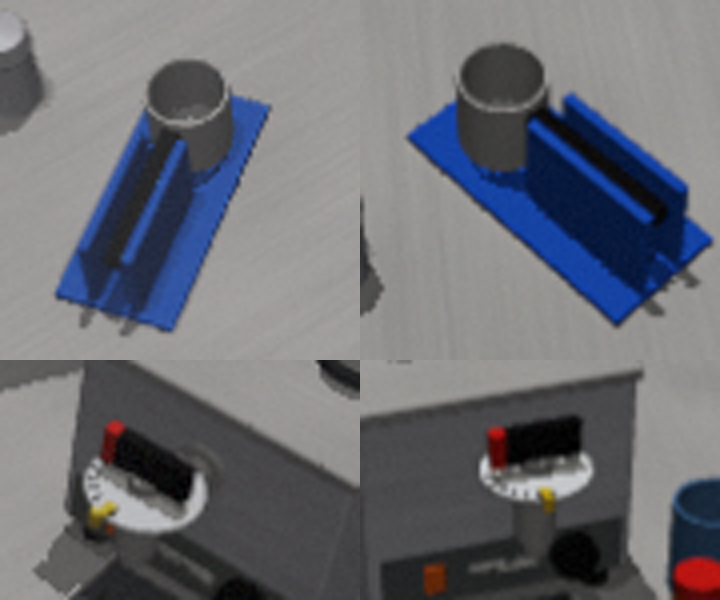

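The crop confirms the steel pot standing in the blue rack, with its black handle between the walls. The tap's red pointer and the yellow tab are also visible. Next I'll measure the frames accurately.

```bash
cat > frames.py <<'E'
from h import *
def cloud(n,f):
    d=np.load(f'pics/{f}.npy'); K,k1,p,M=cal(n)
    ys,xs=np.where(d>0)
    pts=np.stack([xs,ys],1).astype(float)
    q=np.stack([(xs-K[0,2])/K[0,0],(ys-K[1,2])/K[1,1]],1); u=q.copy()
    for _ in range(20): u=q/(1+k1*(u**2).sum(1))[:,None]
    v=np.c_[u,np.ones(len(u))]*d[ys,xs][:,None]
    return xs,ys,v@M.T+p
E
python3 - <<'E'
from frames import *
for n in ('scene','side'):
    xs,ys,P=cloud(n,'a_'+n); im=cv2.imread(f'pics/a_{n}.png')
    s=(abs(P[:,2]-.212)<.004)&(P[:,0]>.4)&(P[:,0]<.95)&(P[:,1]>0)&(P[:,1]<.5)
    Q=P[s]; r=cv2.minAreaRect((Q[:,:2]*1000).astype(np.float32)); print(n,'cab top',len(Q),Q[:,2].mean(),r,cv2.boxPoints(r).round(1).tolist())
    # pot rim
    s=(P[:,2]>.05)&(P[:,2]<.075)&(np.hypot(P[:,0]-.49,P[:,1]+.273)<.045)
    Q=P[s]; print('rim',len(Q),Q.mean(0),Q.min(0),Q.max(0))
    # dial
    s=(abs(P[:,2]-.188)<.004)&(np.hypot(P[:,0]-.545,P[:,1]-.09)<.06)
    Q=P[s]; (c,rad)=cv2.minEnclosingCircle((Q[:,:2]*1000).astype(np.float32)); print('dial',len(Q),c,rad)
    s=(P[:,2]>.0)&(P[:,2]<.02)&(np.hypot(P[:,0]-.545,P[:,1]-.09)<.1)
E
```

```text
scene cab top 2417 0.21241141510058908 ((518.3549194335938, 223.70986938476562), (237.0592498779297, 292.3204650878906), 12.627335548400879) [[370.70001220703125, 340.3999938964844], [434.6000061035156, 55.20000076293945], [666.0, 107.0], [602.0999755859375, 392.20001220703125]]
rim 205 [ 0.49748771 -0.27642507  0.06026313] [ 0.46656162 -0.30943926  0.05001426] [ 0.52549295 -0.24467871  0.06916602]
dial 292 (549.4063110351562, 84.56210327148438) 46.1546630859375
side cab top 1467 0.21133041741204084 ((517.9490356445312, 221.69577026367188), (235.88644409179688, 295.0439453125), 11.140350341796875) [[373.70001220703125, 343.6000061035156], [430.70001220703125, 54.20000076293945], [662.2000122070312, 99.69999694824219], [605.2000122070312, 389.20001220703125]]
rim 257 [ 0.49506578 -0.27792753  0.05963699] [ 0.46633793 -0.30835475  0.0500158 ] [ 0.52226136 -0.24642684  0.06865982]
dial 220 (545.2461547851562, 78.51522064208984) 44.49851608276367
```

```bash
python3 - <<'E'
from frames import *
for n in ('scene','side'):
    xs,ys,P=cloud(n,'a_'+n); im=cv2.imread(f'pics/a_{n}.png'); hsv=cv2.cvtColor(im,cv2.COLOR_BGR2HSV)
    s=(abs(P[:,2]-.212)<.004)&(P[:,0]>.4)&(P[:,0]<.95)&(P[:,1]>0)&(P[:,1]<.5)&(np.hypot(P[:,0]-.545,P[:,1]-.09)>.065)
    Q=P[s]; r=cv2.minAreaRect((Q[:,:2]*1000).astype(np.float32)); c=np.array(r[0]);print(n,'cab top',len(Q),r)
    a=np.deg2rad(r[2]); 
    y=np.array([np.cos(a),np.sin(a)])
    x=np.array([-np.sin(a),np.cos(a)])
    print('origin est', c-180*x, 'xyaw',90+r[2])
    # dial: white pixels at z .188
    V=hsv[ys,xs]
    s=(abs(P[:,2]-.188)<.004)&(np.hypot(P[:,0]-.545,P[:,1]-.085)<.055)&(V[:,2]>140)&(V[:,1]<60)
    print('dial', cv2.minEnclosingCircle((P[s][:,:2]*1000).astype(np.float32)), s.sum())
    for nm,c in(('red',((V[:,0]<8)|(V[:,0]>172))&(V[:,1]>140)),('yel',(V[:,0]>20)&(V[:,0]<35)&(V[:,1]>120))):
        s=c&(np.hypot(P[:,0]-.545,P[:,1]-.085)<.07)&(P[:,2]>.17)
        print(nm,s.sum(),P[s].mean(0),[tuple(v) for v in np.c_[xs[s],ys[s]][:40:4]])
        if nm=='yel':
          # same pixel rays at z of the tab
          Z=np.array([at_z(n,(xx,yy),.190) for xx,yy in zip(xs[s],ys[s])]); print(Z.mean(0))
    # blue walls fit
    for lo,hi,off in((.002,.012,None),(.066,.078,90)):
        s=(V[:,0]>105)&(V[:,0]<128)&(V[:,1]>150)&(P[:,2]>lo)&(P[:,2]<hi)&(np.hypot(P[:,0]-.53,P[:,1]+.32)<.14)
        print('rack',cv2.minAreaRect((P[s][:,:2]*1000).astype(np.float32)),s.sum())
E
```

```text
scene cab top 2362 ((509.6441955566406, 262.5924072265625), (237.0592498779297, 212.6278533935547), 12.627335548400879)
origin est [548.99378349  86.94614359] xyaw 102.62733554840088
dial ((547.9531860351562, 86.92356872558594), 41.414100646972656) 171
red 36 [0.52052848 0.07873456 0.21667071] [(np.int64(338), np.int64(165)), (np.int64(339), np.int64(166)), (np.int64(338), np.int64(167)), (np.int64(336), np.int64(168)), (np.int64(336), np.int64(169)), (np.int64(336), np.int64(170)), (np.int64(337), np.int64(171)), (np.int64(338), np.int64(172)), (np.int64(336), np.int64(174))]
yel 22 [0.55131837 0.04361706 0.19072441] [(np.int64(336), np.int64(186)), (np.int64(335), np.int64(187)), (np.int64(333), np.int64(188)), (np.int64(337), np.int64(188)), (np.int64(335), np.int64(189)), (np.int64(333), np.int64(191))]
[0.55082367 0.04415869 0.19      ]
rack ((524.8764038085938, -313.2524719238281), (82.70852661132812, 183.0436248779297), 36.01819610595703) 561
rack ((548.7976684570312, -345.2806091308594), (36.602386474609375, 94.2764663696289), 35.984092712402344) 183
side cab top 1411 ((510.1
[... 348 characters left out ...]
), np.int64(154)), (np.int64(282), np.int64(154)), (np.int64(280), np.int64(155)), (np.int64(278), np.int64(156)), (np.int64(282), np.int64(156)), (np.int64(279), np.int64(157)), (np.int64(279), np.int64(158)), (np.int64(286), np.int64(158))]
yel 19 [0.55064671 0.05014723 0.19506449] [(np.int64(298), np.int64(152)), (np.int64(290), np.int64(167)), (np.int64(292), np.int64(168)), (np.int64(291), np.int64(170)), (np.int64(292), np.int64(171))]
[0.55179001 0.05869797 0.19      ]
rack ((522.3111572265625, -315.1319885253906), (84.81428527832031, 183.59072875976562), 36.4571647644043) 807
rack ((546.648681640625, -347.6698913574219), (39.460906982421875, 94.88711547851562), 36.88313293457031) 291
```

```bash
python3 - <<'E'
from frames import *
s=env.get_state(); Rm=R.from_rotvec(s['tcp_rot']).as_matrix(); print(Rm.round(3)); 
k,k1,p,M=cal('wrist'); print('cam in tool',Rm.T@(p-s['tcp_pos'])); print('cam axes in tool',(Rm.T@M).round(3))
for nm,xy in dict(green1=(281,226),g1end=(238,212),g2=(166,228),g2end=(176,187),jar=(372.4,252.8),bottle=(329,302),bowl=(298,318),mug=(402,248),shaker=(182,259),g4=(186,373)).items():
    print(nm,at_z('scene',xy,0.0 if 'end' not in nm else .045).round(3))
E
```

```text
[[ 0.     0.331  0.943]
 [ 0.     0.943 -0.331]
 [-1.     0.     0.   ]]
cam in tool [-0.14356417  0.00089886 -0.078872  ]
cam axes in tool [[ 0.001 -0.306  0.952]
 [ 1.     0.001 -0.001]
 [-0.     0.952  0.306]]
green1 [ 0.451 -0.057  0.   ]
g1end [ 0.362 -0.153  0.045]
g2 [ 0.256 -0.348  0.   ]
g2end [ 0.16  -0.257  0.045]
jar [0.687 0.102 0.   ]
bottle [ 0.736 -0.106  0.   ]
bowl [ 0.725 -0.202  0.   ]
mug [0.726 0.187 0.   ]
shaker [ 0.386 -0.361  0.   ]
g4 [ 0.686 -0.511  0.   ]
```

Emit:
play_rows --steps '[{"translation":[0,0,0.045],"delta_rot":[0,0,-0.14],"jaw":1},{"translation":[0,0,0.09],"delta_rot":[0,0,-0.28],"jaw":1},{"translation":[0,0,0.135],"delta_rot":[0,0,-0.42],"jaw":1},{"translation":[0.01,-0.015,0.175],"delta_rot":[0,0,-0.56],"jaw":1},{"translation":[0.03,-0.045,0.19],"delta_rot":[0,0,-0.7],"jaw":1},{"translation":[0.055,-0.085,0.19],"delta_rot":[0,0,-0.84],"jaw":1},{"translation":[0.08,-0.125,0.19],"delta_rot":[0,0,-0.98],"jaw":1},{"translation":[0.105,-0.165,0.19],"delta_rot":[0,0,-1.12],"jaw":1}]'

```text
clock: 2.45
tcp_pos: [0.3212, 0.4467, 0.4217]
tcp_rot: [1.13, 1.258, -1.129]
contact_force: [1.4, -0.2, 0.2]
grip_width: 0.0855
```

Emit:
play_rows --steps '[{"translation":[0.022,-0.039,0],"delta_rot":[0,0,-0.14]},{"translation":[0.044,-0.078,0],"delta_rot":[0,0,-0.28]},{"translation":[0.062,-0.12,0],"delta_rot":[0,0,-0.42]},{"translation":[0.076,-0.165,0],"delta_rot":[0,0,-0.56]},{"translation":[0.09,-0.21,0],"delta_rot":[0,0,-0.7]},{"translation":[0.103,-0.255,0],"delta_rot":[0,0,-0.84]},{"translation":[0.116,-0.3,0],"delta_rot":[0,0,-0.98]},{"translation":[0.128,-0.345,0],"delta_rot":[0,0,-1.12]}]'

```text
invalid input at $.steps[0]: expected keys delta_rot, translation, jaw
```

```bash
cat > st.py <<'E'
from h import *
s=env.get_state(); M=R.from_rotvec(s['tcp_rot']).as_matrix()
print('t',round(float(s['clock']),2),'tcp',s['tcp_pos'].round(4),'phi',np.degrees(np.arctan2(M[1,1],M[0,1])).round(2),'tilt',M[:,0].round(3),'q',s['qpos'].round(2),'F',s['contact_force'].round(1),'w',round(float(s['grip_width']),4))
E
python3 st.py
```

```text
t 2.45 tcp [0.3212 0.4467 0.4217] phi 6.16 tilt [ 0.     0.001 -1.   ] q [-1.13  0.08  0.15  1.36 -0.01  1.7  -0.88] F [ 1.4 -0.2  0.2] w 0.0855
```

Emit:
play_rows --steps '[{"translation":[0.022,-0.039,0],"delta_rot":[0,0,-0.14],"jaw":1},{"translation":[0.044,-0.078,0],"delta_rot":[0,0,-0.28],"jaw":1},{"translation":[0.062,-0.12,0],"delta_rot":[0,0,-0.42],"jaw":1},{"translation":[0.076,-0.165,0],"delta_rot":[0,0,-0.56],"jaw":1},{"translation":[0.09,-0.21,0],"delta_rot":[0,0,-0.7],"jaw":1},{"translation":[0.103,-0.255,0],"delta_rot":[0,0,-0.84],"jaw":1},{"translation":[0.116,-0.3,0],"delta_rot":[0,0,-0.98],"jaw":1},{"translation":[0.128,-0.345,0],"delta_rot":[0,0,-1.12],"jaw":1}]'

```text
clock: 3.25
tcp_pos: [0.4486, 0.1012, 0.4216]
tcp_rot: [1.907, 0.546, -1.905]
contact_force: [0.8, -0.1, -0.7]
grip_width: 0.0848
```

```bash
python3 st.py
```

```text
t 3.25 tcp [0.4486 0.1012 0.4216] phi -58.03 tilt [ 0.001  0.001 -1.   ] q [-0.8  -0.14  0.46  1.56  0.06  1.71 -1.35] F [ 0.8 -0.1 -0.7] w 0.0848
```

Emit:
play_rows --steps '[{"translation":[0.01,-0.042,0],"delta_rot":[0,0,-0.14],"jaw":1},{"translation":[0.02,-0.084,0],"delta_rot":[0,0,-0.28],"jaw":1},{"translation":[0.025,-0.126,-0.02],"delta_rot":[0,0,-0.42],"jaw":1},{"translation":[0.03,-0.168,-0.04],"delta_rot":[0,0,-0.56],"jaw":1},{"translation":[0.035,-0.208,-0.065],"delta_rot":[0,0,-0.7],"jaw":1},{"translation":[0.04,-0.248,-0.09],"delta_rot":[0,0,-0.84],"jaw":1},{"translation":[0.043,-0.288,-0.115],"delta_rot":[0,0,-0.98],"jaw":1},{"translation":[0.046,-0.326,-0.14],"delta_rot":[0,0,-1.12],"jaw":1}]'

```text
clock: 4.05
tcp_pos: [0.4943, -0.2246, 0.2809]
tcp_rot: [-1.904, 0.549, 1.901]
contact_force: [0.1, 0.8, -0.4]
grip_width: 0.0854
```

```bash
python3 st.py
```

```text
t 4.05 tcp [ 0.4943 -0.2246  0.2809] phi -122.21 tilt [ 0.002  0.    -1.   ] q [-0.43  0.08  0.86  1.67 -0.06  1.42 -1.69] F [ 0.1  0.8 -0.4] w 0.0854
```

Emit:
play_rows --steps '[{"translation":[0,-0.02,0],"delta_rot":[0,0,-0.13],"jaw":1},{"translation":[0,-0.04,-0.02],"delta_rot":[0,0,-0.26],"jaw":1},{"translation":[0,-0.051,-0.05],"delta_rot":[0,0,-0.38],"jaw":1},{"translation":[0,-0.051,-0.08],"delta_rot":[0,0,-0.38],"jaw":1},{"translation":[0,-0.051,-0.08],"delta_rot":[0,0,-0.38],"jaw":1},{"translation":[0,-0.051,-0.08],"delta_rot":[0,0,-0.38],"jaw":1},{"translation":[0,-0.051,-0.08],"delta_rot":[0,0,-0.38],"jaw":1},{"translation":[0,-0.051,-0.08],"delta_rot":[0,0,-0.38],"jaw":1}]'

```text
clock: 4.85
tcp_pos: [0.4955, -0.2739, 0.2031]
tcp_rot: [-1.662, 0.837, 1.657]
contact_force: [-0.7, 0.2, 0.5]
grip_width: 0.0853
```

```bash
python3 st.py; python3 - <<'E'
from frames import *
c=cal('wrist'); im,d=vision.read_camera('wrist'); cv2.imwrite('pics/c.png',im); np.save('pics/c.npy',d)
print(c[2])
xs,ys,P=cloud('wrist','c'); V=cv2.cvtColor(im,cv2.COLOR_BGR2HSV)[ys,xs]
for lo,hi in((.002,.012),(.066,.078)):
    s=(V[:,0]>105)&(V[:,0]<128)&(V[:,1]>150)&(P[:,2]>lo)&(P[:,2]<hi)
    if s.sum()>10: print('rack',cv2.minAreaRect((P[s][:,:2]*1000).astype(np.float32)),s.sum())
s=(abs(P[:,2]-.066)<.006)&(np.hypot(P[:,0]-.495,P[:,1]+.275)<.05)&(V[:,1]<100)
if s.sum(): print('rim',s.sum(),cv2.minEnclosingCircle((P[s][:,:2]*1000).astype(np.float32)))
for l in ('pot','pot_handle','rack'):
    for x in vision.pinpoint('wrist',l)[:2]: print(l,np.round(x['xy']),round(x['conf'],2),at_z('wrist',x['xy'],dict(pot=.006,pot_handle=.052,rack=0)[l],c))
E
```

```text
t 4.85 tcp [ 0.4955 -0.2739  0.2031] phi -143.59 tilt [ 0.003 -0.001 -1.   ] q [-0.35  0.21  0.92  1.73 -0.18  1.28 -1.89] F [-0.7  0.2  0.5] w 0.0853
[ 0.54113216 -0.33561688  0.34685694]
rack ((522.9639282226562, -313.36083984375), (83.57128143310547, 183.7344207763672), 36.6601448059082) 8651
rack ((546.6742553710938, -345.2890319824219), (38.43804168701172, 94.62236022949219), 36.74604797363281) 3228
rim 1095 ((501.05792236328125, -283.1658935546875), 39.057857513427734)
pot [291. 172.] 0.84 [ 0.49512738 -0.27746481  0.006     ]
pot [514. 262.] 0.69 [ 0.25312332 -0.33957462  0.006     ]
pot_handle [290.  46.] 0.87 [ 0.55871011 -0.36143941  0.052     ]
pot_handle [304. 363.] 0.87 [ 0.37888764 -0.14264427  0.052     ]
```

View pics/c.png

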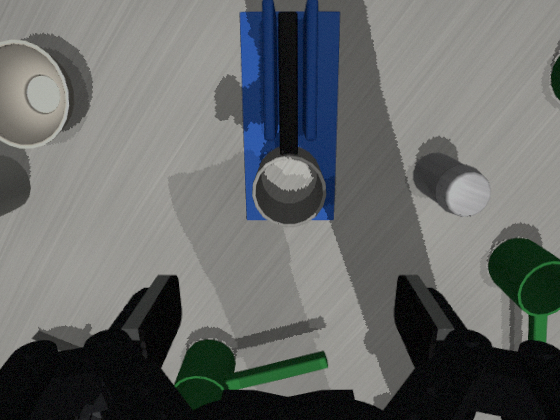

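```bash
python3 - <<'E'
from h import *
import numpy as np
# rim ellipse ~ bounding 252..327 x, 149?..224
from frames import cloud
xs,ys,P=cloud('wrist','c')
s=(P[:,2]>.056)&(P[:,2]<.072)&(np.hypot(P[:,0]-.495,P[:,1]+.275)<.034)
Q=P[s]; print(s.sum())
# pot circle fit
im=cv2.cvtColor(cv2.imread('pics/c.png'),cv2.COLOR_BGR2GRAY)
Q=Q[np.hypot(Q[:,0]-.494,Q[:,1]+.275)>.02]
from scipy.optimize import least_squares
Q=Q[Q[:,2]>.062]
r=least_squares(lambda p:np.hypot(Q[:,0]-p[0],Q[:,1]-p[1])-.0275,[.494,-.275],loss='soft_l1',f_scale=.002);print(r.x,len(Q),Q[:,2].mean())
for px in((252,190),(327,190),(289,224)): print(px,at_z('wrist',px,.066))
E
```

```text
1370
[ 0.4946908 -0.2745606] 954 0.0652845235017002
(252, 190) [ 0.51816995 -0.25857485  0.066     ]
(327, 190) [ 0.47158461 -0.29294328  0.066     ]
(289, 224) [ 0.47858373 -0.25306796  0.066     ]
```

Emit:
play_rows --steps '[{"translation":[-0.001,-0.001,-0.04],"delta_rot":[0,0,0],"jaw":1},{"translation":[-0.001,-0.001,-0.08],"delta_rot":[0,0,0],"jaw":1},{"translation":[-0.001,-0.001,-0.12],"delta_rot":[0,0,0],"jaw":1},{"translation":[-0.001,-0.001,-0.15],"delta_rot":[0,0,0],"jaw":1},{"translation":[-0.001,-0.001,-0.17],"delta_rot":[0,0,0],"jaw":1},{"translation":[-0.001,-0.001,-0.17],"delta_rot":[0,0,0],"jaw":1},{"translation":[-0.001,-0.001,-0.17],"delta_rot":[0,0,0],"jaw":0.6},{"translation":[-0.001,-0.001,-0.17],"delta_rot":[0,0,0],"jaw":0.5}]' --force 50

```text
clock: 5.85
tcp_pos: [0.4947, -0.2753, 0.033]
tcp_rot: [-1.662, 0.838, 1.657]
contact_force: [0.2, -0.0, 1.7]
grip_width: 0.0589
```

Emit:
play_rows --steps '[{"translation":[0,0,0],"delta_rot":[0,0,0],"jaw":0.5},{"translation":[0,0,0],"delta_rot":[0,0,0],"jaw":0.5},{"translation":[0,0,0],"delta_rot":[0,0,0],"jaw":0.5},{"translation":[0,0,0.01],"delta_rot":[0,0,0],"jaw":0.5},{"translation":[0,0,0.025],"delta_rot":[0,0,0],"jaw":0.5},{"translation":[0,0,0.05],"delta_rot":[0,0,0],"jaw":0.5},{"translation":[0,0,0.075],"delta_rot":[0,0,0],"jaw":0.5},{"translation":[0,0,0.1],"delta_rot":[0,0,0],"jaw":0.5}]'

```text
clock: 6.65
tcp_pos: [0.4935, -0.275, 0.1335]
tcp_rot: [-1.66, 0.839, 1.658]
contact_force: [0.6, 0.3, -0.9]
grip_width: 0.0574
```

```bash
python3 st.py; python3 - <<'E'
from h import *
im,d=vision.read_camera('wrist'); im2,_=vision.read_camera('side'); cv2.imwrite('pics/d.png',np.hstack([im[:,:],im2])[:, :][::1]); cv2.imwrite('pics/d.png',cv2.resize(np.hstack([im,im2]),(800,300)))
E
```

```text
t 6.65 tcp [ 0.4935 -0.275   0.1335] phi -143.66 tilt [ 0.001 -0.    -1.   ] q [-0.31  0.29  0.9   1.82 -0.25  1.15 -1.84] F [ 0.6  0.3 -0.9] w 0.0574
```

View pics/d.png

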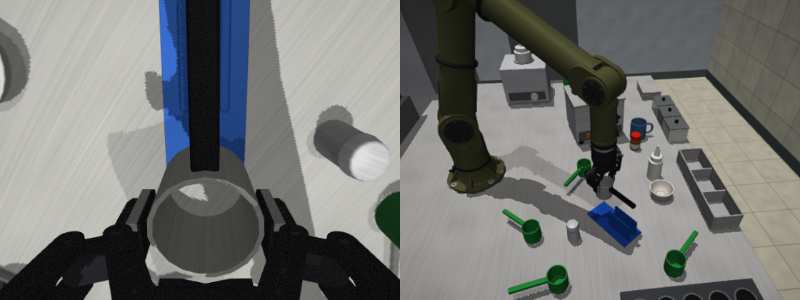

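The pot is lifted clear, with its handle pointing up in the wrist picture and over the walls. Next I'll set it on open counter at about (0.54, -0.13).

Emit:
play_rows --steps '[{"translation":[0.01,0.035,0],"delta_rot":[0,0,0],"jaw":0.5},{"translation":[0.022,0.075,0],"delta_rot":[0,0,0],"jaw":0.5},{"translation":[0.035,0.115,0],"delta_rot":[0,0,0],"jaw":0.5},{"translation":[0.046,0.145,0],"delta_rot":[0,0,0],"jaw":0.5},{"translation":[0.046,0.145,-0.04],"delta_rot":[0,0,0],"jaw":0.5},{"translation":[0.046,0.145,-0.075],"delta_rot":[0,0,0],"jaw":0.5},{"translation":[0.046,0.145,-0.095],"delta_rot":[0,0,0],"jaw":0.5},{"translation":[0.046,0.145,-0.102],"delta_rot":[0,0,0],"jaw":0.5}]'

```text
clock: 7.55
tcp_pos: [0.5367, -0.1289, 0.0273]
tcp_rot: [-1.654, 0.841, 1.666]
contact_force: [-19.4, 6.1, 45.7]
grip_width: 0.0572
```

Emit:
play_rows --steps '[{"translation":[0,0,-0.003],"delta_rot":[0,0,0],"jaw":0.5},{"translation":[0,0,-0.004],"delta_rot":[0,0,0],"jaw":0.5},{"translation":[0,0,-0.004],"delta_rot":[0,0,0],"jaw":0.5},{"translation":[0,0,-0.004],"delta_rot":[0,0,0],"jaw":1},{"translation":[0,0,-0.004],"delta_rot":[0,0,0],"jaw":1},{"translation":[0,0,-0.004],"delta_rot":[0,0,0],"jaw":1},{"translation":[0,0,-0.004],"delta_rot":[0,0,0],"jaw":1},{"translation":[0,0,0.02],"delta_rot":[0,0,0],"jaw":1}]'

```text
clock: 8.35
tcp_pos: [0.537, -0.1291, 0.0471]
tcp_rot: [-1.655, 0.842, 1.665]
contact_force: [0.2, -0.2, -0.6]
grip_width: 0.0851
```

```bash
python3 st.py
```

```text
t 8.35 tcp [ 0.537  -0.1291  0.0471] phi -143.63 tilt [-0.006 -0.    -1.   ] q [-0.5   0.37  0.8   1.91 -0.31  0.99 -2.06] F [ 0.2 -0.2 -0.6] w 0.0851
```

Emit:
play_rows --steps '[{"translation":[0,0,0.045],"delta_rot":[0,0,0],"jaw":1},{"translation":[0,0,0.09],"delta_rot":[0,0,0],"jaw":1},{"translation":[0.015,-0.02,0.12],"delta_rot":[0,0,0],"jaw":1},{"translation":[0.035,-0.05,0.12],"delta_rot":[0,0,0],"jaw":0.6},{"translation":[0.055,-0.08,0.12],"delta_rot":[0,0,0],"jaw":0.6},{"translation":[0.063,-0.088,0.12],"delta_rot":[0,0,0],"jaw":0.6},{"translation":[0.063,-0.088,0.12],"delta_rot":[0,0,0],"jaw":0.6},{"translation":[0.063,-0.088,0.12],"delta_rot":[0,0,0],"jaw":0.6}]'

```text
clock: 9.15
tcp_pos: [0.6019, -0.217, 0.1687]
tcp_rot: [-1.658, 0.839, 1.661]
contact_force: [-0.9, 0.8, 0.1]
grip_width: 0.051
```

```bash
python3 st.py; cat > look.py <<'E'
import sys
from frames import *
f=sys.argv[1]
c=cal('wrist'); im,d=vision.read_camera('wrist'); cv2.imwrite(f'pics/{f}.png',im); np.save(f'pics/{f}.npy',d)
xs,ys,P=cloud('wrist',f); V=cv2.cvtColor(im,cv2.COLOR_BGR2HSV)[ys,xs]
for l,z in (('pot',0),('pot_handle',.046)):
    for x in vision.pinpoint('wrist',l)[:3]: print(l,np.round(x['xy']),round(x['conf'],2),at_z('wrist',x['xy'],z,c))
E
python3 look.py e; python3 - <<'E'
from frames import *
im=cv2.imread('pics/e.png'); xs,ys,P=cloud('wrist','e'); V=cv2.cvtColor(im,cv2.COLOR_BGR2HSV)[ys,xs]
s=(abs(P[:,2]-.052)<.005)&(V[:,2]<50)&(abs(P[:,0]-.59)<.09)&(abs(P[:,1]+.19)<.09)
n=np.array([.5976,-.8018]); 
print(s.sum(),cv2.minAreaRect((P[s][:,:2]*1000).astype(np.float32)))
s=(abs(P[:,2]-.060)<.004)&(np.hypot(P[:,0]-.537,P[:,1]+.129)<.045); Q=P[s]
from scipy.optimize import least_squares
if len(Q)>20: print(len(Q),least_squares(lambda p:np.hypot(Q[:,0]-p[0],Q[:,1]-p[1])-.0275,[.537,-.129],loss='soft_l1',f_scale=.002).x)
E
```

```text
t 9.15 tcp [ 0.6019 -0.217   0.1687] phi -143.64 tilt [-0.002  0.001 -1.   ] q [-0.35  0.43  0.85  1.58 -0.34  1.28 -1.95] F [-0.9  0.8  0.1] w 0.051
pot [315. 397.] 0.73 [ 0.43698984 -0.04352175  0.        ]
pot [286. 297.] 0.68 [ 0.5360867  -0.12556059  0.        ]
pot_handle [435. 402.] 0.69 [ 0.37144442 -0.13745102  0.046     ]
2373 ((585.6747436523438, -191.3818359375), (13.777557373046875, 103.83566284179688), 37.00788879394531)
1136 [ 0.53825856 -0.12878859]
```

View pics/e.png

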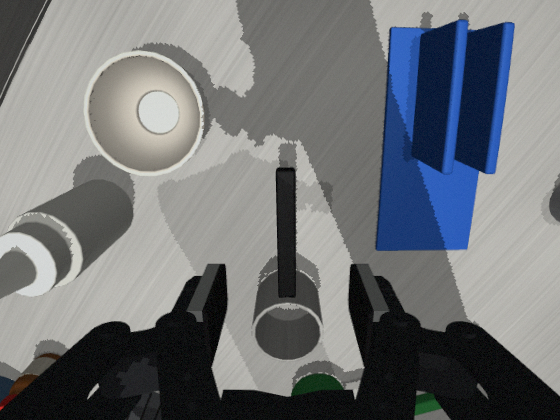

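Emit:
play_rows --steps '[{"translation":[0.001,0.002,-0.04],"delta_rot":[0,0,0.01],"jaw":0.6},{"translation":[0.001,0.002,-0.08],"delta_rot":[0,0,0.01],"jaw":0.6},{"translation":[0.001,0.002,-0.12],"delta_rot":[0,0,0.01],"jaw":0.6},{"translation":[0.001,0.002,-0.141],"delta_rot":[0,0,0.01],"jaw":0.6},{"translation":[0.001,0.002,-0.141],"delta_rot":[0,0,0.01],"jaw":0.6},{"translation":[0.001,0.002,-0.141],"delta_rot":[0,0,0.01],"jaw":0.1},{"translation":[0.001,0.002,-0.141],"delta_rot":[0,0,0.01],"jaw":0},{"translation":[0.001,0.002,-0.141],"delta_rot":[0,0,0.01],"jaw":0}]' --force 100

```text
clock: 10.1
tcp_pos: [0.6047, -0.2162, 0.0304]
tcp_rot: [-1.669, 0.831, 1.663]
contact_force: [-0.2, 0.4, 2.1]
grip_width: 0.012
```

Emit:
play_rows --steps '[{"translation":[0,0,0],"delta_rot":[0,0,0],"jaw":0},{"translation":[0,0,0],"delta_rot":[0,0,0],"jaw":0},{"translation":[0,0,0],"delta_rot":[0,0,0],"jaw":0},{"translation":[0,0,0.01],"delta_rot":[0,0,0],"jaw":0},{"translation":[0,0,0.02],"delta_rot":[0,0,0],"jaw":0},{"translation":[0,0,0.03],"delta_rot":[0,0,0],"jaw":0},{"translation":[0,0,0.032],"delta_rot":[0,0,0],"jaw":0},{"translation":[0,0,0.032],"delta_rot":[0,0,0],"jaw":0}]'

```text
clock: 10.9
tcp_pos: [0.6036, -0.2157, 0.0609]
tcp_rot: [-1.667, 0.831, 1.666]
contact_force: [0.2, 0.6, -1.1]
grip_width: 0.0119
```

```bash
python3 st.py; cat > tri.py <<'E'
import sys
from h import *
f=sys.argv[1]; o=[]
for n in('wrist','scene','side'):
    im,d=vision.read_camera(n); cv2.imwrite(f'pics/{f}_{n}.png',im); np.save(f'pics/{f}_{n}.npy',d); o.append(im)
cv2.imwrite(f'pics/{f}.png',np.vstack([np.hstack([cv2.resize(o[0],(400,300)),cv2.resize(o[1][120:330,170:450],(400,300))]),np.hstack([cv2.resize(o[2][120:330,170:450],(400,300)),cv2.resize(o[1][150:255,290:430],(400,300))])]))
E
python3 tri.py f
```

```text
t 10.9 tcp [ 0.6036 -0.2157  0.0609] phi -143.06 tilt [ 0.001  0.    -1.   ] q [-0.3   0.54  0.79  1.68 -0.42  1.1  -1.88] F [ 0.2  0.6 -1.1] w 0.0119
```

View pics/f.png

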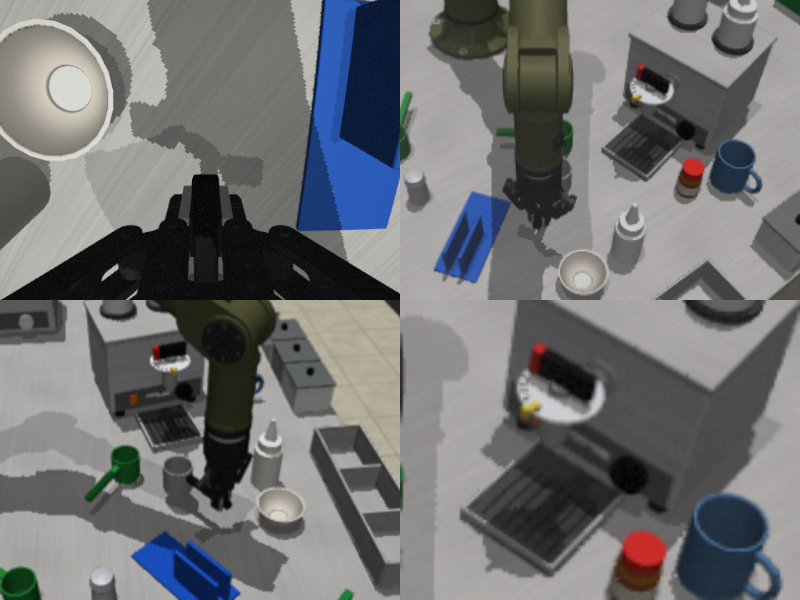

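The pot is held by its handle at (178,478) in the side panel, with clear counter up to the tray. I'll check its tilt and refine the tap axis position.

```bash
cat > rim.py <<'E'
import sys
from frames import *
from scipy.optimize import least_squares
f,cx,cy,zr=sys.argv[1],*map(float,sys.argv[2:5])
for n in('side','scene'):
    xs,ys,P=cloud(n,f+'_'+n); V=cv2.cvtColor(cv2.imread(f'pics/{f}_{n}.png'),cv2.COLOR_BGR2HSV)[ys,xs]
    s=(np.hypot(P[:,0]-cx,P[:,1]-cy)<.036)&(P[:,2]>zr-.07)&(P[:,2]<zr+.012)&(V[:,1]<80)
    Q=P[s]; print(n,len(Q),'z top',np.sort(Q[:,2])[-15:].round(3), Q.min(0).round(4),Q.max(0).round(4))
    r=Q[Q[:,2]>zr-.006]
    if len(r)>8:
        A=np.c_[r[:,:2]-[cx,cy],np.ones(len(r))]; print(len(r),'plane',np.linalg.lstsq(A,r[:,2],rcond=None)[0].round(3))
        print('c',least_squares(lambda p:np.hypot(r[:,0]-p[0],r[:,1]-p[1])-.0275,[cx,cy],loss='soft_l1',f_scale=.002).x.round(4))
    # outer surface
    o=Q[(Q[:,2]<zr-.01)]
    o=o[(o[:,:2]-[cx,cy])@ (cal(n)[2][:2]-[cx,cy])>0]
    if len(o)>20: print('outer',len(o),least_squares(lambda p:np.hypot(o[:,0]-p[0],o[:,1]-p[1])-.029,[cx,cy],loss='soft_l1',f_scale=.002).x.round(4))
E
python3 rim.py f .538 -.129 .092
python3 - <<'E'
from frames import *
# tray lip + dial fits with both frames to refine origin; yaw from cabinet front edge
for f in('a','f'):
  for n in('scene','side'):
    xs,ys,P=cloud(n,f'{f}_{n}'); V=cv2.cvtColor(cv2.imread(f'pics/{f}_{n}.png'),cv2.COLOR_BGR2HSV)[ys,xs]
    s=(P[:,2]>.006)&(P[:,2]<.022)&(np.hypot(P[:,0]-.547,P[:,1]-.086)<.1)&(V[:,1]<80)
    r=cv2.minAreaRect((P[s][:,:2]*1000).astype(np.float32)); print(f,n,s.sum(),r)
E
```

```text
side 537 z top [0.089 0.089 0.089 0.089 0.089 0.089 0.089 0.089 0.089 0.09  0.09  0.09
 0.09  0.09  0.09 ] [ 0.5075 -0.161   0.0274] [ 0.564  -0.0999  0.0903]
65 plane [ 0.002 -0.001  0.088]
c [ 0.536  -0.1293]
outer 270 [ 0.5364 -0.1279]
scene 150 z top [0.089 0.089 0.09  0.09  0.09  0.09  0.09  0.09  0.09  0.091 0.091 0.091
 0.092 0.093 0.094] [ 0.5222 -0.1357  0.0309] [ 0.5683 -0.0994  0.0937]
27 plane [0.038 0.086 0.087]
c [ 0.5367 -0.1281]
outer 60 [ 0.5361 -0.127 ]
a scene 1400 ((550.8890380859375, 83.98240661621094), (150.78517150878906, 183.10989379882812), 19.74483299255371)
a side 831 ((544.7818603515625, 94.484619140625), (120.85143280029297, 144.24398803710938), 12.29617691040039)
f scene 1383 ((530.7421264648438, 86.40900421142578), (156.52911376953125, 172.21316528320312), 12.527440071105957)
f side 825 ((544.9781494140625, 94.9792251586914), (121.34387969970703, 143.02615356445312), 13.004201889038086)
```

Emit:
play_rows --steps '[{"translation":[0.0015,0.03,0],"delta_rot":[0,0,0],"jaw":0},{"translation":[0.003,0.065,0],"delta_rot":[0,0,0],"jaw":0},{"translation":[0.0045,0.1,0],"delta_rot":[0,0,0],"jaw":0},{"translation":[0.006,0.135,0],"delta_rot":[0,0,0],"jaw":0},{"translation":[0.0075,0.165,0],"delta_rot":[0,0,0],"jaw":0},{"translation":[0.009,0.19,0],"delta_rot":[0,0,0],"jaw":0},{"translation":[0.01,0.207,0],"delta_rot":[0,0,0],"jaw":0},{"translation":[0.01,0.214,0],"delta_rot":[0,0,0],"jaw":0}]'

```text
clock: 11.85
tcp_pos: [0.6134, 0.0006, 0.0599]
tcp_rot: [-1.667, 0.83, 1.669]
contact_force: [0.5, -0.9, -1.1]
grip_width: 0.0117
```

```bash
python3 st.py; python3 tri.py g; python3 rim.py g .547 .0855 .09
```

```text
t 11.85 tcp [6.134e-01 6.000e-04 5.990e-02] phi -142.91 tilt [-0.001  0.    -1.   ] q [-0.66  0.48  0.77  1.76 -0.37  1.07 -2.25] F [ 0.5 -0.9 -1.1] w 0.0117
side 408 z top [0.088 0.088 0.088 0.088 0.089 0.089 0.089 0.089 0.089 0.089 0.089 0.089
 0.09  0.09  0.09 ] [0.5172 0.0523 0.0291] [0.5744 0.1165 0.0905]
61 plane [ 0.007 -0.005  0.087]
c [0.5461 0.0842]
outer 209 [0.5464 0.0859]Traceback (most recent call last):
  File "rim.py", line 8, in <module>
    Q=P[s]; print(n,len(Q),'z top',np.sort(Q[:,2])[-15:].round(3), Q.min(0).round(4),Q.max(0).round(4))
                                                                   ~~~~~^^^
    return umr_minimum(a, axis, None, out, keepdims, initial, where)
ValueError: zero-size array to reduction operation minimum which has no identity
```

View pics/g.png

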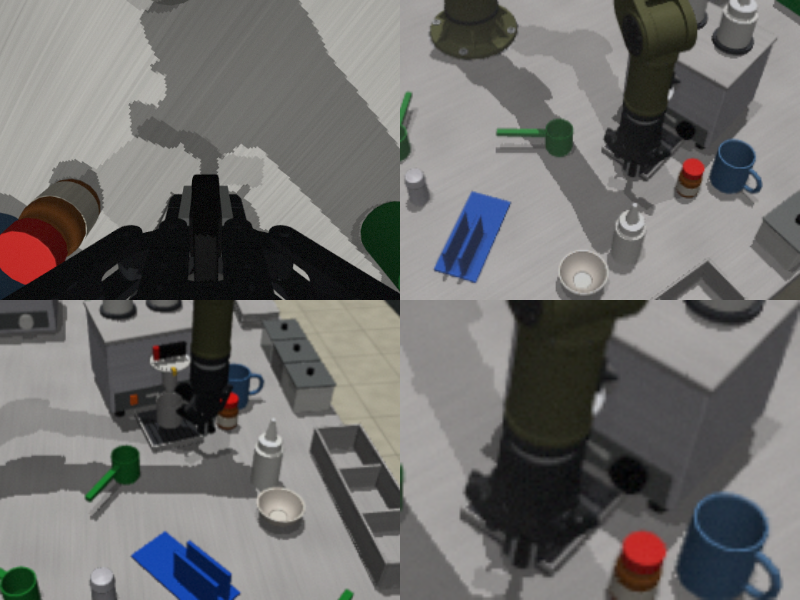

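The pot is straight under the tap in the side view, so I'll lower it and release.

Emit:
play_rows --steps '[{"translation":[0.0,0,-0.01],"delta_rot":[0,0,0],"jaw":0},{"translation":[0.0,0,-0.017],"delta_rot":[0,0,0],"jaw":0},{"translation":[0.0,0,-0.02],"delta_rot":[0,0,0],"jaw":0},{"translation":[0.0,0,-0.0215],"delta_rot":[0,0,0],"jaw":0},{"translation":[0.0,0,-0.0215],"delta_rot":[0,0,0],"jaw":0},{"translation":[0.0,0,-0.0215],"delta_rot":[0,0,0],"jaw":0},{"translation":[0.0,0,-0.0215],"delta_rot":[0,0,0],"jaw":0},{"translation":[0.0,0,-0.0215],"delta_rot":[0,0,0],"jaw":0}]'

```text
clock: 12.8
tcp_pos: [0.6137, -0.0015, 0.0391]
tcp_rot: [-1.667, 0.831, 1.666]
contact_force: [-1.0, -0.0, -1.3]
grip_width: 0.0121
```

```bash
python3 st.py; python3 tri.py g2; python3 rim.py g2 .547 .0855 .068 2>/dev/null
```

```text
t 12.8 tcp [ 0.6137 -0.0015  0.0391] phi -143.05 tilt [ 0.001  0.    -1.   ] q [-0.64  0.5   0.76  1.77 -0.4   1.03 -2.23] F [-1.  -0.  -1.3] w 0.0121
side 459 z top [0.068 0.068 0.068 0.069 0.069 0.069 0.069 0.069 0.069 0.069 0.069 0.069
 0.069 0.07  0.073] [0.5127 0.0505 0.0025] [0.5823 0.1145 0.073 ]
79 plane [-0.019 -0.006  0.066]
c [0.5461 0.084 ]
outer 245 [0.5468 0.0854]
scene 6 z top [0.006 0.007 0.007 0.008 0.009 0.01 ] [0.5787 0.078  0.0064] [0.5822 0.0961 0.0097]
```

Emit:
play_rows --steps '[{"translation":[0.0,0.0005,-0.001],"delta_rot":[0,0,0],"jaw":0},{"translation":[0.0,0.0005,-0.0015],"delta_rot":[0,0,0],"jaw":0},{"translation":[0.0,0.0005,-0.0015],"delta_rot":[0,0,0],"jaw":0},{"translation":[0.0,0.0005,-0.0015],"delta_rot":[0,0,0],"jaw":0.2},{"translation":[0.0,0.0005,-0.0015],"delta_rot":[0,0,0],"jaw":0.4},{"translation":[0.0,0.0005,-0.0015],"delta_rot":[0,0,0],"jaw":0.5},{"translation":[0.0,0.0005,-0.0015],"delta_rot":[0,0,0],"jaw":0.5},{"translation":[0.0,0.0005,-0.0015],"delta_rot":[0,0,0],"jaw":0.5}]' --force 40

```text
clock: 13.75
tcp_pos: [0.6133, -0.001, 0.0372]
tcp_rot: [-1.666, 0.832, 1.667]
contact_force: [0.2, -1.4, -0.7]
grip_width: 0.0428
```

```bash
python3 st.py
```

```text
t 13.75 tcp [ 0.6133 -0.001   0.0372] phi -143.06 tilt [-0.  0. -1.] q [-0.64  0.5   0.76  1.77 -0.4   1.03 -2.23] F [ 0.2 -1.4 -0.7] w 0.0428
```

Emit:
play_rows --steps '[{"translation":[0,0,0.025],"delta_rot":[0,0,0],"jaw":0.5},{"translation":[0.005,-0.008,0.06],"delta_rot":[0,0,0],"jaw":0.5},{"translation":[0.015,-0.02,0.1],"delta_rot":[0,0,0],"jaw":0.5},{"translation":[0.018,-0.024,0.145],"delta_rot":[0,0,0],"jaw":0.5},{"translation":[0.018,-0.024,0.19],"delta_rot":[0,0,0],"jaw":0.5},{"translation":[0.01,-0.015,0.23],"delta_rot":[0,0,0],"jaw":0.5},{"translation":[-0.01,0.015,0.26],"delta_rot":[0,0,0],"jaw":0.5},{"translation":[-0.01,0.015,0.26],"delta_rot":[0,0,0],"jaw":0.5}]'

```text
clock: 14.55
tcp_pos: [0.6044, 0.0183, 0.302]
tcp_rot: [-1.671, 0.82, 1.665]
contact_force: [-0.7, 0.6, -0.2]
grip_width: 0.043
```

```bash
python3 st.py; python3 tri.py k;  python3 rim.py k .547 .0855 .068 2>/dev/null
```

```text
t 14.55 tcp [0.6044 0.0183 0.302 ] phi -142.72 tilt [ 0.006  0.005 -1.   ] q [-0.78  0.25  0.86  1.49 -0.19  1.48 -2.41] F [-0.7  0.6 -0.2] w 0.043
side 462 z top [0.067 0.067 0.067 0.067 0.068 0.068 0.068 0.068 0.068 0.068 0.068 0.068
 0.068 0.069 0.07 ] [0.5128 0.0509 0.0033] [0.5822 0.116  0.0699]
74 plane [ 0.007 -0.     0.066]
c [0.5465 0.0845]
outer 251 [0.5469 0.0858]
scene 503 z top [0.07  0.07  0.07  0.07  0.07  0.071 0.071 0.071 0.071 0.071 0.072 0.072
 0.073 0.073 0.074] [0.5115 0.0508 0.0037] [0.5825 0.1186 0.0739]
95 plane [-0.007  0.015  0.067]
c [0.5476 0.0867]
outer 208 [0.5468 0.087 ]
```

View pics/k.png

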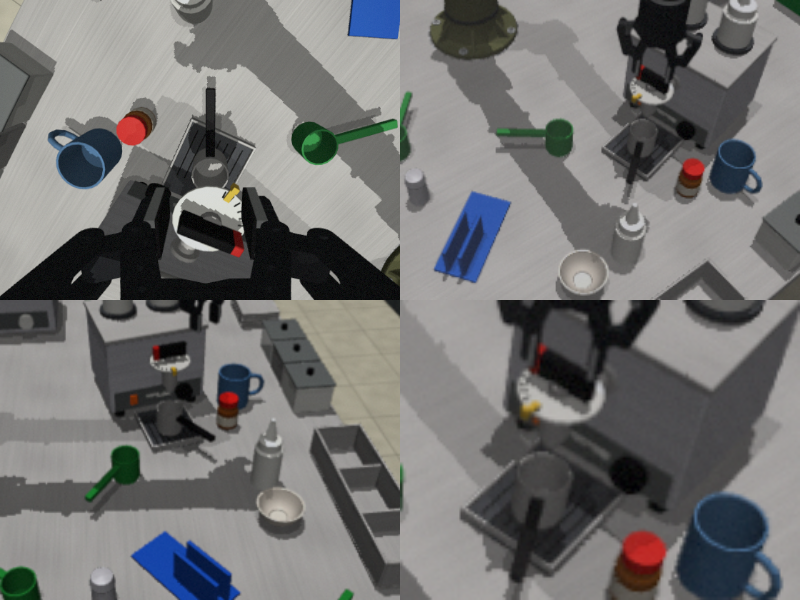

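View pics/k_wrist.png

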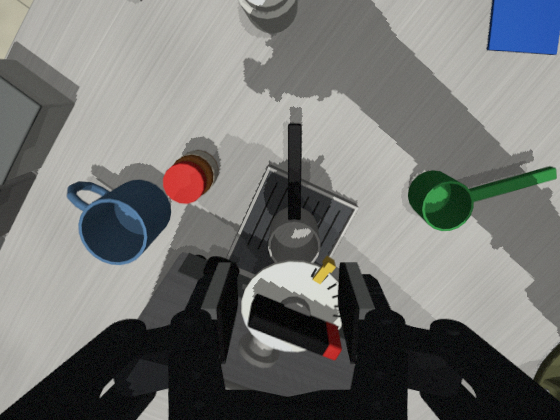

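The pot stands on the tray at (294,240) in the wrist view, centred under the tap to within about 1 mm. Next I'll measure the dial, bar and tab from this picture. The yellow tab is at (324,271), the red end at (333,345) and the dial centre near (293,305).

```bash
cat > dial.py <<'E'
import sys
from frames import *
f=sys.argv[1]; calf=np.load(f'pics/{f}_cal.npz',allow_pickle=True) if False else None
from scipy.optimize import least_squares
def run(n,f):
    xs,ys,P=cloud(n,f); im=cv2.imread(f'pics/{f}.png'); V=cv2.cvtColor(im,cv2.COLOR_BGR2HSV)[ys,xs]; H,S,L=V.T
    c0=np.array([.547,.0855]); near=np.hypot(*(P[:,:2]-c0).T)<.062
    w=near&(abs(P[:,2]-.188)<.006)&(S<60)&(L>110)
    W=P[w][:,:2]; (cc,rad)=cv2.minEnclosingCircle((W*1000).astype(np.float32)); print(n,'dial',np.round(cc,1),round(rad,1),w.sum(), 'z',P[w][:,2].mean().round(4))
    red=near&((H<8)|(H>172))&(S>130)&(P[:,2]>.19); 
    blk=near&(L<60)&(abs(P[:,2]-.225)<.006)
    rt=red&(abs(P[:,2]-.225)<.006)
    B=P[blk|rt]; r=cv2.minAreaRect((B[:,:2]*1000).astype(np.float32)); print('bar top',len(B),r,'red top',P[rt].mean(0).round(4) if rt.any() else None)
    yel=near&(H>20)&(H<35)&(S>120)&(P[:,2]<.2)
    Y=np.array([at_z(n,(a,b),.191)[:2] for a,b in zip(xs[yel],ys[yel])]); print('yel',len(Y),Y.mean(0).round(4),'depthmean',P[yel].mean(0).round(4))
    for nm,c in(('dial',np.array(cc)/1000),('mean',np.array([.5471,.0855]))):
        ry=np.degrees(np.arctan2(*(Y.mean(0)-c)[::-1]))%360
        rr=np.degrees(np.arctan2(*(P[rt].mean(0)[:2]-c)[::-1]))%360 if rt.any() else None
        print(nm,'tab yaw',round(ry,2),'red yaw',rr)
run(sys.argv[2],f)
E
python3 dial.py k_wrist wrist; python3 dial.py k_side side; python3 dial.py a_scene scene
```

```text
wrist dial [546.2  83. ] 42.2 3783 z 0.1835
bar top 1248 ((545.3267822265625, 82.34001159667969), (69.26052856445312, 12.541650772094727), 11.28027629852295) red top [0.517  0.076  0.2205]
yel 307 [0.5518 0.0388] depthmean [0.5497 0.0408 0.1844]
dial tab yaw 277.27 red yaw 193.4918502395276
mean tab yaw 275.79 red yaw 197.55282169884183
side dial [546.8  85.5] 41.2 140 z 0.1871
bar top 80 ((545.867431640625, 85.32323455810547), (69.32039642333984, 15.27695083618164), 10.475582122802734) red top [0.5194 0.0792 0.2226]
yel 18 [0.5501 0.0314] depthmean [0.5523 0.0455 0.1806]
dial tab yaw 273.47 red yaw 192.90053206802438
mean tab yaw 273.18 red yaw 192.78290716379507
scene dial [548.1  88.6] 42.6 252 z 0.1891
bar top 113 ((546.0260009765625, 87.68603515625), (69.89041900634766, 14.247038841247559), 11.346357345581055) red top [0.5191 0.0799 0.2249]
yel 22 [0.5515 0.0434] depthmean [0.5513 0.0436 0.1907]
dial tab yaw 274.27 red yaw 196.68258488232465
mean tab yaw 275.96 red yaw 191.29113493838992
```

Emit:
play_rows --steps '[{"translation":[-0.008,0.01,0],"delta_rot":[0,0,0.14],"jaw":0.6},{"translation":[-0.016,0.02,0],"delta_rot":[0,0,0.28],"jaw":0.6},{"translation":[-0.024,0.03,0],"delta_rot":[0,0,0.42],"jaw":0.6},{"translation":[-0.032,0.04,0],"delta_rot":[0,0,0.56],"jaw":0.6},{"translation":[-0.04,0.05,0],"delta_rot":[0,0,0.7],"jaw":0.6},{"translation":[-0.048,0.06,0],"delta_rot":[0,0,0.84],"jaw":0.6},{"translation":[-0.056,0.07,0],"delta_rot":[0,0,0.98],"jaw":0.6},{"translation":[-0.056,0.07,0],"delta_rot":[0,0,1.12],"jaw":0.6}]'

```text
clock: 15.5
tcp_pos: [0.5463, 0.0843, 0.2955]
tcp_rot: [2.112, 0.212, -2.12]
contact_force: [-0.2, -0.1, -0.1]
grip_width: 0.0512
```

Emit:
play_rows --steps '[{"translation":[0,0,0],"delta_rot":[0,0,0],"jaw":0.6},{"translation":[0,0,0],"delta_rot":[0,0,0],"jaw":0.6},{"translation":[0,0,0],"delta_rot":[0,0,0],"jaw":0.6},{"translation":[0,0,0],"delta_rot":[0,0,0],"jaw":0.6},{"translation":[0,0,0],"delta_rot":[0,0,0],"jaw":0.6},{"translation":[0,0,0],"delta_rot":[0,0,0],"jaw":0.6},{"translation":[0,0,0],"delta_rot":[0,0,0],"jaw":0.6},{"translation":[0,0,0],"delta_rot":[0,0,0],"jaw":0.6}]'

```text
clock: 16.3
tcp_pos: [0.5475, 0.0838, 0.2974]
tcp_rot: [2.12, 0.206, -2.12]
contact_force: [0.2, -0.0, -0.4]
grip_width: 0.0513
```

```bash
python3 st.py; python3 tri.py m; python3 dial.py m_wrist wrist;python3 st.py
```

```text
t 16.3 tcp [0.5475 0.0838 0.2974] phi -78.9 tilt [ 0. -0. -1.] q [-0.84  0.09  0.7   1.61 -0.06  1.46 -1.52] F [ 0.2 -0.  -0.4] w 0.0513
wrist dial [548.8  83.5] 46.5 7773 z 0.1888
bar top 2078 ((546.7855224609375, 87.878662109375), (70.3010025024414, 11.86809253692627), 12.393564224243164) red top [0.5207 0.0822 0.2256]
yel 320 [0.5506 0.0466] depthmean [0.5509 0.0468 0.1913]
dial tab yaw 272.82 red yaw 182.62911235324472
mean tab yaw 275.16 red yaw 187.1779302760572
t 16.45 tcp [0.5474 0.0838 0.2974] phi -78.9 tilt [ 0. -0. -1.] q [-0.84  0.09  0.7   1.61 -0.06  1.46 -1.52] F [ 0.4 -0.4 -0.5] w 0.0514
```

View pics/m_wrist.png

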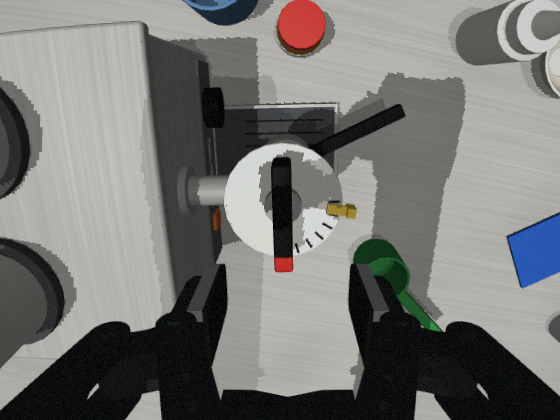

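The wrist view shows the bar at (282,215) with its red end at the bottom (284,264), and the tab at (341,211). The bar lies between the fingers, so I'll descend and close lightly.

Emit:
play_rows --steps '[{"translation":[0,0.003,-0.03],"delta_rot":[0,0,0.022],"jaw":0.45},{"translation":[0,0.003,-0.06],"delta_rot":[0,0,0.022],"jaw":0.45},{"translation":[0,0.003,-0.08],"delta_rot":[0,0,0.022],"jaw":0.45},{"translation":[0,0.003,-0.095],"delta_rot":[0,0,0.022],"jaw":0.45},{"translation":[0,0.003,-0.096],"delta_rot":[0,0,0.022],"jaw":0.45},{"translation":[0,0.003,-0.096],"delta_rot":[0,0,0.022],"jaw":0.2},{"translation":[0,0.003,-0.096],"delta_rot":[0,0,0.022],"jaw":0.0},{"translation":[0,0.003,-0.096],"delta_rot":[0,0,0.022],"jaw":0.0}]' --force 20

```text
clock: 17.25
tcp_pos: [0.5482, 0.0873, 0.2027]
tcp_rot: [2.11, 0.23, -2.106]
contact_force: [-0.3, 0.8, 2.4]
grip_width: 0.0115
```

```bash
python3 st.py; python3 tri.py n
```

```text
t 17.25 tcp [0.5482 0.0873 0.2027] phi -77.62 tilt [ 0.002  0.001 -1.   ] q [-0.83  0.15  0.69  1.75 -0.1   1.27 -1.47] F [-0.3  0.8  2.4] w 0.0115
```

View pics/n.png

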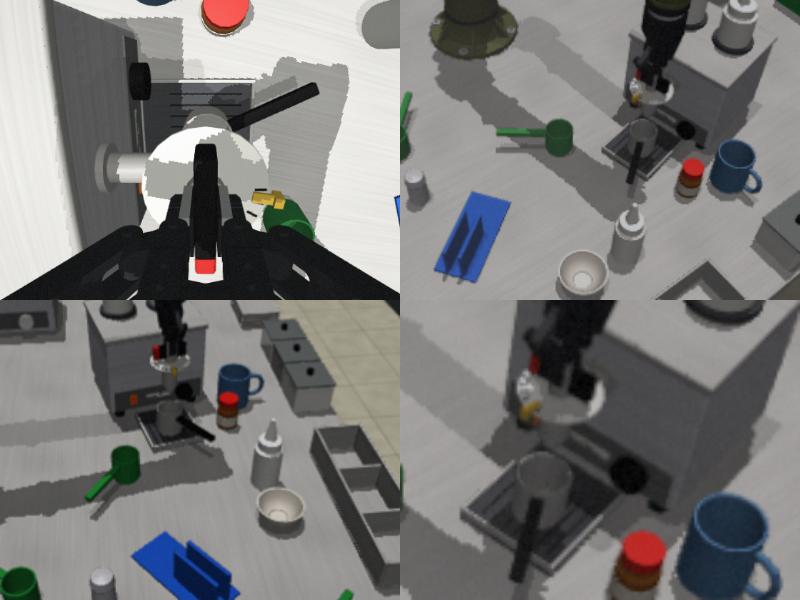

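The bar is gripped with negligible side load. I'll turn it counter-clockwise in stages.

Emit:
play_rows --steps '[{"translation":[0,0,0],"delta_rot":[0,0,0.05],"jaw":0},{"translation":[0,0,0],"delta_rot":[0,0,0.15],"jaw":0},{"translation":[0,0,0],"delta_rot":[0,0,0.25],"jaw":0},{"translation":[0,0,0],"delta_rot":[0,0,0.35],"jaw":0},{"translation":[0,0,0],"delta_rot":[0,0,0.45],"jaw":0},{"translation":[0,0,0],"delta_rot":[0,0,0.55],"jaw":0},{"translation":[0,0,0],"delta_rot":[0,0,0.65],"jaw":0},{"translation":[0,0,0],"delta_rot":[0,0,0.7],"jaw":0}]' --force 35

```text
clock: 18.2
tcp_pos: [0.548, 0.0877, 0.2027]
tcp_rot: [1.673, 0.828, -1.669]
contact_force: [-2.3, 2.5, 6.5]
grip_width: 0.0113
```

```bash
python3 st.py
```

```text
t 18.2 tcp [0.548  0.0877 0.2027] phi -37.32 tilt [ 0.002  0.002 -1.   ] q [-0.78  0.14  0.63  1.75 -0.09  1.27 -0.78] F [-2.3  2.5  6.5] w 0.0113
```

Emit:
play_rows --steps '[{"translation":[0,0,0],"delta_rot":[0,0,0.1],"jaw":0},{"translation":[0,0,0],"delta_rot":[0,0,0.2],"jaw":0},{"translation":[0,0,0],"delta_rot":[0,0,0.3],"jaw":0},{"translation":[0,0,0],"delta_rot":[0,0,0.4],"jaw":0},{"translation":[0,0,0],"delta_rot":[0,0,0.5],"jaw":0},{"translation":[0,0,0],"delta_rot":[0,0,0.6],"jaw":0},{"translation":[0,0,0],"delta_rot":[0,0,0.7],"jaw":0},{"translation":[0,0,0],"delta_rot":[0,0,0.71],"jaw":0}]'

```text
clock: 19.0
tcp_pos: [0.5476, 0.0878, 0.2027]
tcp_rot: [1.168, 1.237, -1.165]
contact_force: [-2.5, 2.4, 6.0]
grip_width: 0.0117
```

```bash
python3 st.py; python3 tri.py o;python3 st.py
```

```text
t 19.0 tcp [0.5476 0.0878 0.2027] phi 3.33 tilt [ 0.001  0.002 -1.   ] q [-0.72  0.14  0.57  1.75 -0.08  1.27 -0.08] F [-2.5  2.4  6. ] w 0.0117
t 19.15 tcp [0.5476 0.0878 0.2027] phi 3.21 tilt [ 0.001  0.002 -1.   ] q [-0.72  0.14  0.57  1.75 -0.08  1.27 -0.08] F [-2.3  2.5  6.5] w 0.0111
```

View pics/o.png

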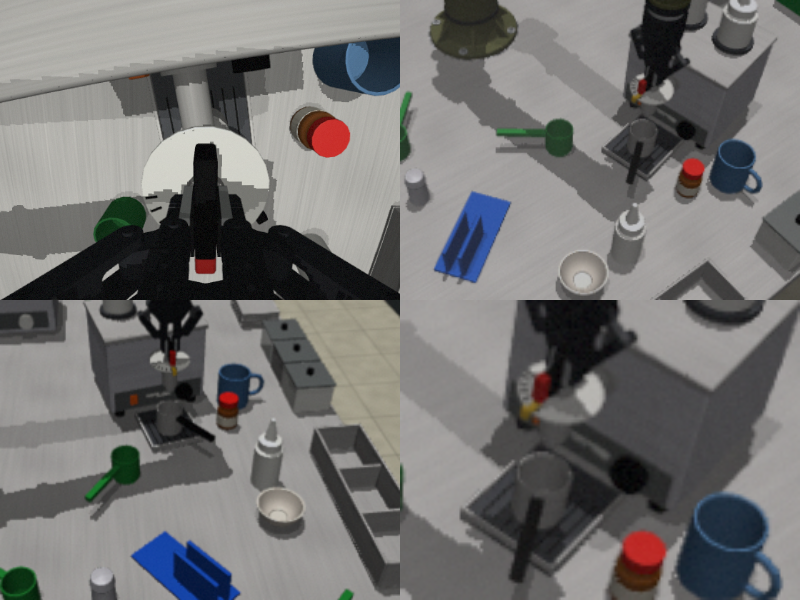

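Emit:
play_rows --steps '[{"translation":[0,0,0],"delta_rot":[0,0,0],"jaw":0.45},{"translation":[0,0,0],"delta_rot":[0,0,0],"jaw":0.45},{"translation":[0,0,0.0],"delta_rot":[0,0,0],"jaw":0.45},{"translation":[0,0,0.03],"delta_rot":[0,0,0],"jaw":0.45},{"translation":[0,0,0.06],"delta_rot":[0,0,0],"jaw":0.6},{"translation":[0,0,0.096],"delta_rot":[0,0,0],"jaw":0.6},{"translation":[0,0,0.096],"delta_rot":[0,0,0],"jaw":0.6},{"translation":[0,0,0.096],"delta_rot":[0,0,0],"jaw":0.6}]'

```text
clock: 19.95
tcp_pos: [0.5479, 0.0866, 0.2979]
tcp_rot: [1.17, 1.234, -1.168]
contact_force: [0.0, 0.4, -1.4]
grip_width: 0.0512
```

```bash
python3 st.py; python3 tri.py p;python3 dial.py p_wrist wrist
```

```text
t 19.95 tcp [0.5479 0.0866 0.2979] phi 3.13 tilt [ 0.002  0.    -1.   ] q [-0.74  0.09  0.57  1.61 -0.05  1.46 -0.1 ] F [ 0.   0.4 -1.4] w 0.0512
wrist dial [545.8  88.2] 42.0 7865 z 0.187
bar top 2077 ((545.8483276367188, 87.52569580078125), (11.643461227416992, 70.00336456298828), 3.5157740116119385) red top [0.5473 0.0599 0.2239]
yel 5 [0.537  0.1252] depthmean [0.5351 0.1105 0.0434]
dial tab yaw 103.33 red yaw 273.15701670927035
mean tab yaw 104.28 red yaw 270.5108811752039
```

View pics/p_wrist.png

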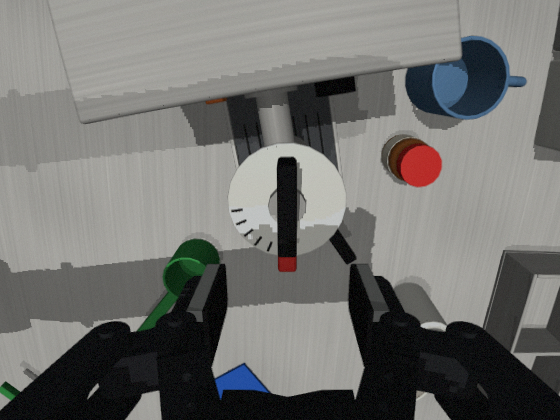

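The pointer is at (287,264) with the tab hidden beneath it. I'll swing the camera round to see both.

Emit:
play_rows --steps '[{"translation":[0,-0.005,0],"delta_rot":[0,0,-0.14],"jaw":0.6},{"translation":[0,-0.01,0],"delta_rot":[0,0,-0.28],"jaw":0.6},{"translation":[0,-0.015,0],"delta_rot":[0,0,-0.42],"jaw":0.6},{"translation":[0,-0.02,0],"delta_rot":[0,0,-0.56],"jaw":0.6},{"translation":[0,-0.02,0],"delta_rot":[0,0,-0.7],"jaw":0.6},{"translation":[0,-0.02,0],"delta_rot":[0,0,-0.84],"jaw":0.6},{"translation":[0,-0.02,0],"delta_rot":[0,0,-0.98],"jaw":0.6},{"translation":[0,-0.02,0],"delta_rot":[0,0,-1.12],"jaw":0.6}]'

```text
clock: 20.9
tcp_pos: [0.5468, 0.0667, 0.296]
tcp_rot: [1.939, 0.495, -1.944]
contact_force: [-0.4, -0.3, 0.5]
grip_width: 0.0514
```

Emit:
play_rows --steps '[{"translation":[0,0,0],"delta_rot":[0,0,-0.14],"jaw":0.6},{"translation":[0,0,0],"delta_rot":[0,0,-0.28],"jaw":0.6},{"translation":[0,0,0],"delta_rot":[0,0,-0.42],"jaw":0.6},{"translation":[0,0,0],"delta_rot":[0,0,-0.56],"jaw":0.6},{"translation":[0,-0.01,0],"delta_rot":[0,0,-0.7],"jaw":0.6},{"translation":[0,-0.02,0],"delta_rot":[0,0,-0.8],"jaw":0.6},{"translation":[0,-0.03,0],"delta_rot":[0,0,-0.8],"jaw":0.6},{"translation":[0,-0.03,0],"delta_rot":[0,0,-0.8],"jaw":0.6}]'

```text
clock: 21.7
tcp_pos: [0.5471, 0.0348, 0.2967]
tcp_rot: [-2.063, 0.307, 2.065]
contact_force: [0.5, -0.2, 0.3]
grip_width: 0.0514
```

Emit:
play_rows --steps '[{"translation":[0,0,0],"delta_rot":[0,0,0],"jaw":0.6},{"translation":[0,0,0],"delta_rot":[0,0,0],"jaw":0.6},{"translation":[0,0,0],"delta_rot":[0,0,0],"jaw":0.6},{"translation":[0,0,0],"delta_rot":[0,0,0],"jaw":0.6},{"translation":[0,0,0],"delta_rot":[0,0,0],"jaw":0.6},{"translation":[0,0,0],"delta_rot":[0,0,0],"jaw":0.6},{"translation":[0,0,0],"delta_rot":[0,0,0],"jaw":0.6},{"translation":[0,0,0],"delta_rot":[0,0,0],"jaw":0.6}]'

```text
clock: 22.5
tcp_pos: [0.5475, 0.0368, 0.2974]
tcp_rot: [-2.063, 0.306, 2.063]
contact_force: [-0.0, -0.5, -0.4]
grip_width: 0.0512
```

```bash
python3 st.py; python3 tri.py r;python3 dial.py r_wrist wrist
```

```text
t 22.5 tcp [0.5475 0.0368 0.2974] phi -106.85 tilt [-0. -0. -1.] q [-0.77  0.08  0.71  1.62 -0.05  1.46 -1.93] F [-0.  -0.5 -0.4] w 0.0512
wrist dial [547.1  87.7] 42.3 6282 z 0.1887
bar top 2142 ((547.7761840820312, 86.46725463867188), (12.679352760314941, 69.85916137695312), 3.740696668624878) red top [0.5504 0.0577 0.2249]
yel 270 [0.5505 0.0443] depthmean [0.5504 0.0443 0.1905]
dial tab yaw 274.52 red yaw 276.3350003310314
mean tab yaw 274.73 red yaw 276.79636393349534
```

View pics/r_wrist.png

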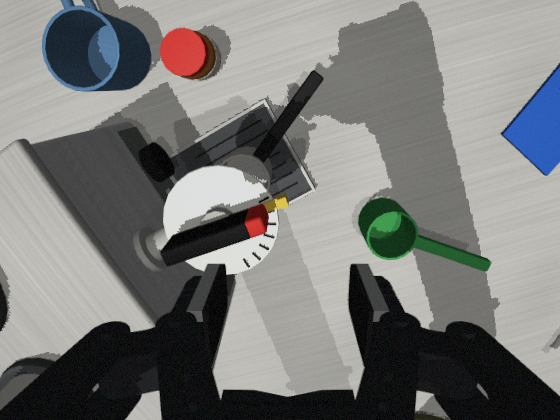

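```bash
python3 - <<'E'
from frames import *
def go(n,f,ax):
    xs,ys,P=cloud(n,f); V=cv2.cvtColor(cv2.imread(f'pics/{f}.png'),cv2.COLOR_BGR2HSV)[ys,xs]; H,S,L=V.T
    y=(H>20)&(H<35)&(S>120)&(abs(P[:,2]-.19)<.006)&(np.hypot(P[:,0]-.547,P[:,1]-.087)<.062)
    v=P[y][:,:2]-ax; r=np.hypot(*v.T); a=np.degrees(np.arctan2(v[:,1],v[:,0]))%360
    print(f,r.min(),r.max())
    for lo,hi in((.034,.038),(.038,.042),(.042,.046),(.046,.050),(.05,.054)):
        k=(r>lo)&(r<hi)
        if k.sum()>3: print(lo,k.sum(),'mid',(a[k].min()+a[k].max())/2,'mean',a[k].mean(),'width',(a[k].max()-a[k].min())*np.pi/180*(lo+hi)/2)
go('wrist','r_wrist',np.array([.5474,.0876]))
E
python3 - <<'E'
import cv2
im=cv2.imread('pics/r_wrist.png'); s=im[150:290,140:320]
t=cv2.imread('pics/r_side.png')[130:190,250:330]
cv2.imwrite('pics/s.png',cv2.hconcat([cv2.resize(s,(440,342),interpolation=2),cv2.resize(t,(360,342),interpolation=2)]))
E
```

```text
r_wrist 0.034625862536904174 0.05094250124580907
0.034 46 mid 273.34278751100874 mean 273.95447602743855 width 0.00808686136260058
0.038 58 mid 273.58956414001557 mean 274.0515270584946 width 0.008348103623830663
0.042 55 mid 274.6308398486271 mean 274.8233682420338 width 0.007261051687794918
0.046 71 mid 274.1746981368529 mean 275.39678983904446 width 0.007999804679501173
0.05 27 mid 274.25408389383654 mean 275.26400122523887 width 0.006939251932697009
```

View pics/s.png

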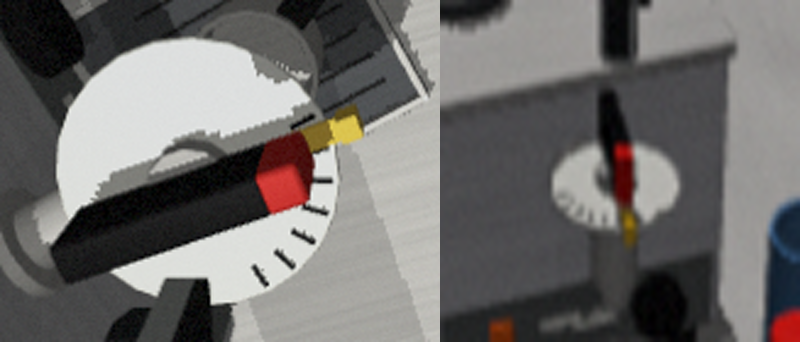

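```bash
python3 rim.py r .547 .0855 .068; python3 - <<'E'
from h import *
env.get_state(); print(env.close_job())
E
```

```text
side 463 z top [0.068 0.068 0.068 0.068 0.068 0.068 0.068 0.068 0.069 0.069 0.069 0.069
 0.07  0.07  0.071] [0.513  0.0498 0.0037] [0.5821 0.1167 0.0706]
79 plane [ 0.005 -0.023  0.066]
c [0.5462 0.0844]
outer 247 [0.5469 0.0856]
scene 504 z top [0.07  0.07  0.07  0.07  0.07  0.07  0.071 0.071 0.071 0.071 0.071 0.071
 0.072 0.072 0.072] [0.512  0.0508 0.0052] [0.5825 0.1179 0.0721]
96 plane [ 0.001 -0.     0.067]
c [0.5475 0.0864]
outer 210 [0.5471 0.087 ]
the job is handed in; nothing more can be done
None
```

The pot is under the spout, the tap is turned to the yellow tab, and I handed the job in at about 22.7 s. I lifted the pot out of the rack by its body and set it on open counter. Then I re-gripped it by the handle, stood it on the tray and let go. After that I turned the tap counter-clockwise by about 81° and let go.

**Last checks**
- **Pot:** it stands level on the tray. The scene and side cameras both put its centre within about 1 to 2 mm of the point below the spout.
- **Pointer:** it lies at a yaw of 273.5 to 273.7°, and I put the tab at about 274.2°. Tab readings ranged from about 273.3 to 275.4° because the bar partly hid it, so the pointer may be about 0.5° short. I left that uncorrected.
- **Gripper:** it was clear of everything, with contact force near zero.
- **Other things on the counter:** none looked moved in the last pictures, but I did not measure their positions again.

**Disagreements and forces**
- One earlier tab reading, taken while the arm was still settling, came out 1.5 to 2° higher than the later ones. I did not use it.
- While setting the pot down on the counter between grips, I pressed it down with about 46 N for a moment. That was through the pot held in the fingers, not the arm or the gripper's body.

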